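# Set up the boiler test case: lid to reading angle, battery onto its pegs

### The job

Get the boiler test set ready: raise the stiff lid of the aluminium case until it stands about 55 degrees open and let go, so that it stays there for reading its screen. Then take the battery pack with the orange grip and set it gently over the two alignment pegs on the case's deck, under the leaning lid, fully home, with the lid still at 55 degrees. Never open the lid past 75 degrees, and do not push the other things on the worktop about.

Things in the scene. Friction and masses are not known exactly. Their poses are not given: they have to be found in the camera images.
- case: Aluminium case, 220 mm deep (x), 250 mm wide (y), fixed to the worktop, clasps undone. Base 45 mm high, 5 mm walls, black deck inside at 26 mm; hollow lid 65 mm high with a screen inside. Origin: centre of the underside; x from the front (red pull side, towards the robot) to the hinge, y along the hinge, z up. Hinge line at x = +110, z = 45 mm.
- lid (a joint): Lid opening angle in rad: 0 shut, grows as the front edge rises; 0.96 is 55 degrees. The stiff hinge stays where it is left; about 8 N at the pull moves it.
- lid_handle (a point): Grip point on the lid's front pull: a solid red block that stands 50 mm out of the middle of the lid's front face (towards the robot), 24 mm wide along the case's y (pinch it there), 34 mm high. The point lies in its middle, 34 mm out from the face, 20 mm below the lid's top. In a frame at the hinge line that turns with the lid: x = -254, z = +45 mm (shut: 90 mm above the worktop).
- dock (a point): Point on the deck midway between the two alignment pegs, 26 mm above the worktop, 130 mm in front of the hinge line, on the case's middle line, centre of a yellow mark 75 by 175 mm. Axes as the case. Steel pegs at y = +60 and -60 mm: 10 mm thick, 16 mm high, tapered above 10 mm.
- battery: Battery pack, 0.4 kg, flat on the worktop. Grey base plate 60 (x) by 150 (y) by 10 mm with two 14 mm through holes at y = +60 and -60 mm; black body 56 by 80 mm up to 26 mm height; orange grip 44 (x) by 30 mm (y) from 26 to 74 mm height: pinch its 30 mm (along y). Origin: centre of the underside, z up. Fits either way round.
- torch: Bystander: blue plastic torch lying on the worktop, 150 mm long along its x, 56 mm high. Origin: centre of its underside.
- spanner: Bystander: flat steel spanner, 200 mm long along its x. Origin: underside.
- bowl: Bystander: white ceramic bowl of radiator caps, 140 mm across, about 65 mm high. Origin: centre of its underside.
- jar: Bystander: glass jar with red cap, 72 mm across, 110 mm high. Origin: centre of its underside.
- tape: Bystander: white tape roll lying flat, 90 mm across, 30 mm high. Origin: centre of its underside.
- screwdriver: Bystander: screwdriver, 190 mm long along its x. Origin: underside.

How it is judged:
By the outcome, as a careful person would: the job done as asked, in the order asked, and still so for the second after the job is handed in, with the robot touching nothing.
It also fails if it takes over 72 s, if anything falls off the work surface, if the arm or the gripper's body presses on something with over 40 N, if the wrist force passes 120 N, or if a joint passes its speed limit or range.

### The arm

A 7-joint arm with a two-finger parallel gripper is mounted at the origin on the work surface. World frame = base frame: x ahead of the robot, y to its left, z up, the work surface at z = 0. Lengths are in m, angles in rad, forces in N, time in s.
With the tool pointing down it reaches from about 0.425 to 0.875 m from the base axis. Payload 4.7 kg.
Tool frame: the origin (TCP) lies at the centre of the arm's flange, where the gripper is bolted on; the fingertips stand 173 mm ahead of it and the grasp point (between the pads) lies 155 mm ahead of it; z points along the fingers, y is the line along which they close (so a half turn about z gives the same grasp; the last joint's range is limited). The gripper opens to 85 mm and grips with 20 to 120 N. Pads are 22 mm wide; open, the fingers measure 114 mm over their backs; the gripper's body (76 mm by 85 mm) begins 54 mm behind the grasp point. The pads swing forward as they close: fully open they stand 13 mm farther back than shut.
Start: joints at [-1.141, 0.321, -0.07, 1.45, 0.023, 1.371, -0.057], TCP at [0.263, 0.595, 0.405] pointing down, gripper open.
Joint ranges: [-2.86, 2.86], [-0.3, 2.09], [-1.38, 1.24], [0.06, 2.45], [-1.56, 4.7], [0.09, 2.05], [-2.69, 2.69]. Speed limits (rad/s): [2.57, 2.57, 3.14, 3.14, 3.14, 3.14, 3.14].

### API

Orientations are given as a unit quaternion [x, y, z, w].
In Python, from rig import robot, viewer gives the robot as it stands. The module is installed in compiled form; this text tells all that it offers.
- The arm moves only by the shell command python3 -m inch 'ROWS' [FORCE]. ROWS is JSON, a list that holds one entry, the list of rows, each a list of 7 numbers: the shift along the tool's x, y, z in m, then the turn, a rotation vector about the tool's x, y, z in degrees, then the gripper command: -1 is shut, 1 is fully open, values between are in proportion. A call has 1 to 10 rows; each row is the pose to reach, as a shift and turn from the pose commanded when the call began, along the tool's axes at that moment; what a row does not reach only later rows make up. A row lasts 1/12 s, in which the tool goes at most 41.7 mm and 7.16 degrees, less where a joint would pass 70% of its speed; a pose out of reach is approached as far as the arm can. A call with a gripper value outside its range is refused whole. The fingers move at their own pace and stop on an object; FORCE is the grip in N (left out, the last holds). Time passes only in rows, so rows that repeat a pose let the fingers close. It gives the time, the measured TCP pose, the force, the opening and the grip force at its end, in the units of the state.
- robot.state(): the state, without advancing time (a new reading comes with each control period).
- viewer.grab_frame(name): name is "side" or "top"; returns a dict with "image" (480x640x3 uint8, red, green, blue), "z_map" (480x640 float32, m along the optical axis (not along the pixel's ray), 0 where there is no reading), "intrinsics" (3x3 intrinsics, pixels), "dist" ([k1, k2, p1, p2, k3] as OpenCV has them; the pictures are not rectified), "rvec" (rotation vector, rad) and "tvec" (3), from world to camera coordinates, as OpenCV has them. Camera axes: x right, y down, z forward; pixel columns grow to the right and rows downward; lengths in m; the calibration is good to about 2 mm. A picture is of the moment at which its call begins.
- robot.finish_job(): hands the job in; it is judged then, once.
Trained networks look in a picture, given as the dict that the camera call returned (one of the last four; its "shot" number tells which), for a name from the list of things; names that differ only in an ending like _2 or _b are one class to them, and where a whole thing is asked for, a point or a joint stands for the part that bears it (a point fixed in the world has none). Each returns a list of dicts, best first, with "score" (0 to 1); they miss things now and then, are a little off and sometimes report something else, mostly with a low value. They report only what shows in the picture. A call takes as long as a camera call.
- viewer.regions_of(picture, thing): "mask" (480x640 bool, what is visible of it) and "box" ([left, top, right, bottom] in pixels, round what is visible of it).
The state is a dict: "t": time; "joint_pos": joint angles; "dq": joint speeds; "tau": joint torques, N m; "position": TCP position; "tool_rot": TCP orientation; "force": force on the tool from outside, world axes, zero at the start; "moment": the same for the moment, N m; "finger_gap": finger opening in m; "grip_force": force on a finger pad.
Only numpy, scipy, OpenCV 4.12 (cv2) and the standard library are available. Lean on these libraries where they do the work, as an engineer would, in place of code of your own. Each camera call takes 0.05 s, during which the arm holds its last target. There are 200 camera calls.

## Working session

There is one attempt and no reset: what is moved stays moved. The work goes in short steps, Python scripts to look and compute and a shell command to move; the robot and the scene stay as the last step left them, time stands still between calls to the robot, and variables do not carry over. Pictures are saved under pics/ and viewed, at most 10 in all, crops included, and the job is handed in when it is done.

```bash
mkdir -p pics; cat > h.py <<'E'
import numpy as np, cv2
from scipy.spatial.transform import Rotation as R
from rig import robot, viewer
def cloud(f):
    z=f["z_map"]; K=np.array(f["intrinsics"],float); d=np.array(f["dist"],float)
    v,u=np.mgrid[0:480,0:640]
    n=cv2.undistortPoints(np.stack([u,v],-1).reshape(-1,1,2).astype(np.float64),K,d).reshape(480,640,2)
    P=np.dstack([n[...,0]*z,n[...,1]*z,z])
    Rm=cv2.Rodrigues(np.array(f["rvec"],float))[0]
    W=(P-np.array(f["tvec"],float).ravel())@Rm
    W[z<=0]=np.nan
    return W
def save(f,n): cv2.imwrite("pics/"+n,cv2.cvtColor(f["image"],cv2.COLOR_RGB2BGR))
def st():
    s=robot.state(); print({k:np.round(s[k],4).tolist() for k in ("t","position","tool_rot","force","finger_gap","grip_force","joint_pos")})
    return s
E
python3 - <<'E'
from h import *
st()
for n in("top","side"):
    f=viewer.grab_frame(n); save(f,n+"0.png"); W=cloud(f)
    for t in("case","lid_handle","lid","battery","torch","spanner","bowl","jar","tape","screwdriver"):
        for r in viewer.regions_of(f,t)[:2]:
            p=W[r["mask"]]; p=p[~np.isnan(p[:,0])]
            if len(p)<5: continue
            m=r["mask"].astype(np.uint8)
            top=p[p[:,2]>np.percentile(p[:,2],95)-.008]
            print(n,t,round(r["score"],2),[int(b) for b in r["box"]],"med",np.median(p,0).round(3),"lo",np.percentile(p,2,0).round(3),"hi",np.percentile(p,98,0).round(3),"topRect",[np.round(a,3).tolist() if not np.isscalar(a) else round(a,1) for a in cv2.minAreaRect((top[:,:2]).astype(np.float32))])
E
```

```text
{'t': 0.0, 'position': [0.2625, 0.5944, 0.4036], 'tool_rot': [0.2064, 0.9785, -0.001, -0.0002], 'force': [0.5087, 0.3209, -0.41], 'finger_gap': 0.0859, 'grip_force': 0.0, 'joint_pos': [-1.1409, 0.3218, -0.0701, 1.4517, 0.0226, 1.3708, -0.0569]}
top case 0.9 [270, 163, 384, 278] med [ 0.604 -0.021  0.127] lo [ 0.497 -0.141  0.04 ] hi [0.727 0.098 0.147] topRect [[0.53, -0.021], [0.133, 0.253], 0.8]
top lid_handle 0.89 [271, 161, 380, 279] med [ 0.608 -0.021  0.128] lo [ 0.502 -0.143  0.098] hi [0.727 0.098 0.147] topRect [[0.531, -0.021], [0.131, 0.253], 0.8]
top lid 0.78 [272, 164, 381, 274] med [ 0.609 -0.021  0.128] lo [ 0.502 -0.141  0.104] hi [0.726 0.097 0.147] topRect [[0.531, -0.021], [0.131, 0.253], 0.8]
top battery 0.73 [408, 229, 470, 275] med [ 0.526 -0.304  0.021] lo [ 0.48  -0.381  0.003] hi [ 0.576 -0.245  0.075] topRect [[0.528, -0.314], [0.03, 0.044], 64.6]
top torch 0.85 [176, 245, 201, 312] med [0.442 0.315 0.045] lo [0.385 0.289 0.02 ] hi [0.535 0.339 0.059] topRect [[0.459, 0.317], [0.153, 0.054], 1.3]
top spanner 0.63 [305, 265, 338, 345] med [ 0.377 -0.006  0.00
[... 3067 characters left out ...]
0.721 -0.36   0.112] topRect [[0.693, -0.385], [0.067, 0.062], 39.0]
side jar 0.64 [257, 182, 281, 200] med [0.557 0.476 0.025] lo [0.516 0.444 0.002] hi [0.595 0.533 0.035] topRect [[0.558, 0.49], [0.086, 0.095], 10.6]
side tape 0.89 [255, 181, 281, 201] med [0.557 0.475 0.024] lo [ 0.516  0.445 -0.   ] hi [0.599 0.534 0.035] topRect [[0.56, 0.494], [0.1, 0.085], 72.3]
side screwdriver 0.71 [363, 359, 419, 396] med [ 0.485 -0.526  0.021] lo [ 0.442 -0.539  0.008] hi [ 0.596 -0.5    0.029] topRect [[0.507, -0.52], [0.136, 0.024], 8.3]
side screwdriver 0.24 [295, 177, 331, 210] med [0.689 0.345 0.044] lo [0.628 0.283 0.009] hi [0.756 0.418 0.06 ] topRect [[0.691, 0.349], [0.145, 0.138], 32.2]
```

```bash
python3 - <<'E'
from h import *
f=viewer.grab_frame("top"); W=cloud(f); g=viewer.grab_frame("side"); V=cloud(g)
for X,ff,n in((W,f,"top"),(V,g,"side")):
    im=cv2.cvtColor(ff["image"],cv2.COLOR_RGB2HSV).astype(int)
    x,y,z=X[...,0],X[...,1],X[...,2]
    m=(x>.48)&(x<.75)&(y>-.13)&(y<.085)&(z>.09)
    # profile
    for a in np.arange(.42,.76,.02):
        k=(abs(x-a)<.01)&(y>-.12)&(y<.08)&(z>.03)
        if k.sum()>5: print(n,round(a,2),int(k.sum()),np.percentile(z[k],[5,50,95]).round(4), end=" ; ")
    print()
    red=((im[...,0]<8)|(im[...,0]>172))&(im[...,1]>130)&(x>.38)&(x<.6)&(abs(y+.02)<.06)&(z>.03)
    p=X[red]; print(n,"red",len(p),np.percentile(p,[3,50,97],axis=0).round(4).tolist())
    if len(p): 
        t=p[p[:,2]>np.percentile(p[:,2],60)]; print(np.percentile(t,[3,50,97],axis=0).round(4).tolist())
    orr=(im[...,0]>8)&(im[...,0]<22)&(im[...,1]>150)&(x>.45)&(x<.6)&(y<-.22)&(y>-.42)&(z>.065)
    p=X[orr]; r=cv2.minAreaRect(p[:,:2].astype(np.float32)); print(n,"orange",len(p),r,np.median(p,0).round(4))
    bp=(x>.44)&(x<.62)&(y<-.22)&(y>-.42)&(z>.006)&(z<.09); p=X[bp]
    print("batt", cv2.minAreaRect(p[:,:2].astype(np.float32)))
a=np.hstack([cv2.resize(f["image"][140:380,90:540],(800,427))]); b=cv2.resize(g["image"][150:420,200:500],(667,600))
cv2.imwrite("pics/a.png",a[...,::-1]); cv2.imwrite("pics/b.png",b[...,::-1])
E
```

```text
top 0.46 37 [0.1254 0.1442 0.1511] ; top 0.48 91 [0.0881 0.1476 0.1518] ; top 0.5 566 [0.0353 0.0938 0.146 ] ; top 0.52 856 [0.1144 0.1432 0.147 ] ; top 0.54 707 [0.1381 0.1417 0.1453] ; top 0.56 740 [0.1346 0.1383 0.1421] ; top 0.58 719 [0.1311 0.1348 0.1385] ; top 0.6 686 [0.1278 0.1312 0.1353] ; top 0.62 682 [0.124  0.128  0.1322] ; top 0.64 682 [0.1211 0.1246 0.1285] ; top 0.66 667 [0.1178 0.121  0.1248] ; top 0.68 661 [0.1138 0.1179 0.1218] ; top 0.7 645 [0.1105 0.1143 0.1183] ; top 0.72 627 [0.1074 0.1108 0.115 ] ; top 0.74 75 [0.105  0.1076 0.1117] ; 
top red 210 [[0.4642, -0.0288, 0.1359], [0.4882, -0.0175, 0.1462], [0.5114, -0.0082, 0.1518]]
[[0.4677, -0.0286, 0.147], [0.4812, -0.0184, 0.1487], [0.5042, -0.0093, 0.1521]]
top orange 226 ((0.5279281735420227, -0.3141081929206848), (0.03047749400138855, 0.04343073070049286), 63.551849365234375) [ 0.5282 -0.3131  0.0727]
batt ((0.5546460151672363, -0.3346298336982727), (0.1638956516981125, 0.12607067823410034), 64.41590118408203)
side 0.46 39 [0.1229 0.1341 0.1496] ; side 0.48 88 [0.1166 0.1385 0.1501] ; side 0.5 431 [0.0328 0.0
[... 215 characters left out ...]
62 208 [0.1243 0.1282 0.1319] ; side 0.64 215 [0.1211 0.1253 0.129 ] ; side 0.66 207 [0.1175 0.1215 0.126 ] ; side 0.68 208 [0.1142 0.1182 0.1226] ; side 0.7 200 [0.1108 0.115  0.1199] ; side 0.72 196 [0.1073 0.1115 0.1163] ; side 0.74 30 [0.1052 0.1078 0.1117] ; 
side red 196 [[0.4631, -0.0361, 0.1195], [0.4844, -0.0284, 0.1391], [0.5094, -0.0111, 0.1501]]
[[0.4644, -0.0354, 0.142], [0.4826, -0.0252, 0.1466], [0.5074, -0.0104, 0.1513]]
side orange 161 ((0.5264756679534912, -0.31845900416374207), (0.03811929374933243, 0.04181523248553276), 64.3067626953125) [ 0.5271 -0.3199  0.0724]
batt ((0.5290013551712036, -0.3263685703277588), (0.1725790798664093, 0.17781734466552734), 3.512295961380005)
```

View pics/a.png

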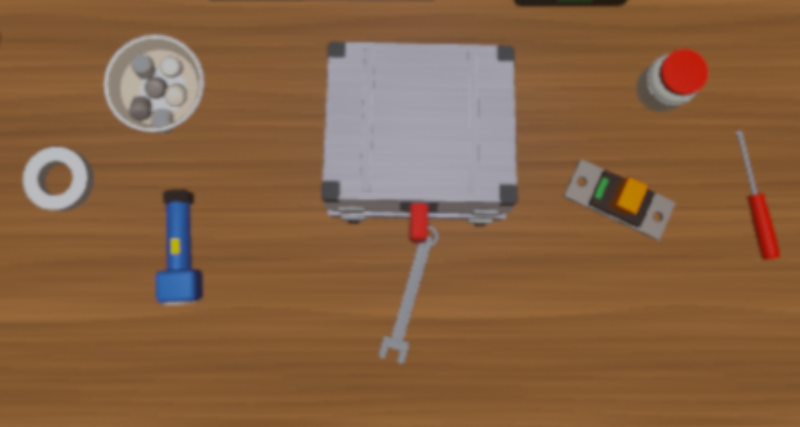

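View pics/b.png

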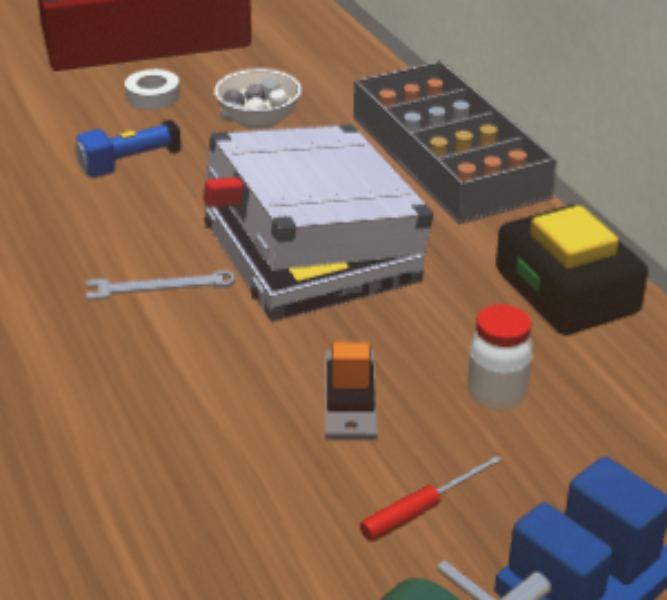

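```bash
cat >> h.py <<'E'
def goal(phi,yaw): # deg
    return R.from_euler("z",yaw,degrees=True)*R.from_euler("y",-phi,degrees=True)*R.from_matrix(np.array([[-1,0,0],[0,1,0],[0,0,-1]]))
def to(grasp,phi,yaw=0,s=None):
    """shift/turn taking the grasp point (155 mm ahead of TCP) to `grasp`"""
    s=s or robot.state(); c=R.from_quat(s["tool_rot"]); g=goal(phi,yaw)
    p=np.array(grasp)-g.apply([0,0,.155])
    d=c.inv().apply(p-np.array(s["position"])); t=(c.inv()*g).as_rotvec(degrees=True)
    print("TCP goal",p.round(3),"shift",d.round(4).tolist(),"turn",t.round(2).tolist(),"|d|",np.linalg.norm(d).round(3)); return d,t
def case_fit(f):
    W=cloud(f); r=viewer.regions_of(f,"lid")[0]; return W,r
E
python3 - <<'E'
from h import *
f=viewer.grab_frame("top"); W=cloud(f); x,y,z=W[...,0],W[...,1],W[...,2]
m=(x>.53)&(x<.71)&(y>-.12)&(y<.08)&(z>.09)
A=np.c_[x[m],y[m],np.ones(m.sum())]; c=np.linalg.lstsq(A,z[m],rcond=None)[0]; print("plane",c,"deg",np.degrees(np.arctan(np.hypot(c[0],c[1]))),"yaw",np.degrees(np.arctan2(-c[1],-c[0])))
m=(x>.49)&(x<.76)&(abs(y+.02)<.16)&(z>.1)
m&=abs(z-(c[0]*x+c[1]*y+c[2]))<.006
p=W[m]; print(cv2.minAreaRect(p[:,:2].astype(np.float32)), np.percentile(p,[.5,50,99.5],axis=0).round(4))
to([.48,.2,.25],0)
E
```

```text
plane [-0.17074081  0.00520665  0.23393671] deg 9.693711812716552 yaw -1.7466633900874624
((0.6115099191665649, -0.022760406136512756), (0.25329911708831787, 0.242745041847229), 88.35643768310547) [[ 0.5021 -0.1462  0.1073]
 [ 0.6166 -0.0219  0.1284]
 [ 0.7308  0.102   0.1478]]
TCP goal [0.48  0.2   0.405] shift [-0.3583, -0.2732, -0.0003] turn [0.0, 0.0, -23.82] |d| 0.451
```

```bash
python3 -m inch '[[[-0.033,-0.025,0,0,0,-2.2,1],[-0.066,-0.05,0,0,0,-4.4,1],[-0.098,-0.075,0,0,0,-6.5,1],[-0.131,-0.1,0,0,0,-8.7,1],[-0.164,-0.125,0,0,0,-10.9,1],[-0.197,-0.15,0,0,0,-13,1],[-0.23,-0.175,0,0,0,-15.2,1],[-0.262,-0.2,0,0,0,-17.4,1],[-0.295,-0.225,0,0,0,-19.5,1],[-0.358,-0.273,0,0,0,-24,1]]]' 60; python3 - <<'E'
from h import *
st()
to([.47,-.018,.22],25,-1.7)
E
```

```text
t: 2.08
position: [0.4621, 0.2312, 0.4052]
tool_rot: [-0.003, 1.0, 0.0, 0.0]
force: [1.3, 0.1, -0.2]
finger_gap: 0.0855
grip_force: 0.0
{'t': 2.0833, 'position': [0.4621, 0.2312, 0.4052], 'tool_rot': [-0.0028, 1.0, 0.0004, 0.0004], 'force': [1.2608, 0.1278, -0.1758], 'finger_gap': 0.0855, 'grip_force': 0.0, 'joint_pos': [-0.6933, 0.034, 0.1827, 1.7843, -0.0067, 1.3228, 1.0674]}
TCP goal [ 0.405 -0.016  0.36 ] shift [0.059, -0.247, 0.0444] turn [0.49, -24.95, 1.98] |d| 0.258
```

```bash
python3 -m inch '[[[0.007,-0.031,0.005,0,-3.1,0.3,1],[0.015,-0.062,0.011,0.1,-6.2,0.5,1],[0.022,-0.093,0.016,0.2,-9.3,0.8,1],[0.03,-0.124,0.022,0.3,-12.5,1,1],[0.037,-0.155,0.028,0.3,-15.6,1.3,1],[0.044,-0.186,0.033,0.4,-18.7,1.5,1],[0.052,-0.217,0.039,0.4,-21.8,1.7,1],[0.059,-0.247,0.044,0.5,-25,2,1],[0.059,-0.247,0.044,0.5,-25,2,1],[0.059,-0.247,0.044,0.5,-25,2,1]]]'; python3 - <<'E'
from h import *
st()
to([.4775,-.0185,.1325],25,-1.7)
E
```

```text
t: 2.92
position: [0.4209, -0.0161, 0.3551]
tool_rot: [0.016, 0.977, -0.004, 0.211]
force: [0.4, -0.8, 0.5]
finger_gap: 0.0853
grip_force: 0.0
{'t': 2.9167, 'position': [0.4209, -0.0161, 0.3551], 'tool_rot': [0.0161, 0.9773, -0.0042, 0.2114], 'force': [0.3635, -0.806, 0.4782], 'finger_gap': 0.0853, 'grip_force': 0.0, 'joint_pos': [0.1004, -0.3015, -0.1161, 2.2116, -0.0168, 0.8041, 1.529]}
TCP goal [ 0.412 -0.017  0.273] shift [0.042, -0.0006, 0.0711] turn [-0.15, -0.59, -0.15] |d| 0.083
```

```bash
cat > kin.py <<'E'
import numpy as np
from scipy.optimize import least_squares
D=[([-1.1409,0.3218,-0.0701,1.4517,0.0226,1.3708,-0.0569],[0.2625,0.5944,0.4036]),
([-0.6933,0.034,0.1827,1.7843,-0.0067,1.3228,1.0674],[0.4621,0.2312,0.4052]),
([0.1004,-0.3015,-0.1161,2.2116,-0.0168,0.8041,1.529],[0.4209,-0.0161,0.3551])]
from scipy.spatial.transform import Rotation as R
Rz=lambda a:R.from_euler("z",a); Ry=lambda a:R.from_euler("y",a)
def fk(q,P):
    h,L1,L2,L3,a1,a2,s3,s5=list(P)+[-1,-1] if len(P)==6 else P
    r=Rz(-q[0])*Ry(q[1]); p=np.array([0,0,h])
    r=r*Rz(-q[2]); p=p+r.apply([a1,0,L1]); r=r*Ry(q[3]); r=r*Rz(-q[4]); p=p+r.apply([a2,0,L2]); r=r*Ry(q[5]); p=p+r.apply([0,0,L3]); return p,r
if __name__=="__main__":
    for n in (4,6):
        f=lambda v:np.concatenate([fk(q,list(v)+[0]*(6-n))[0]-p for q,p in D])
        s=least_squares(f,[.3,.4,.4,.1]+[0]*(n-4)); print(n,s.x.round(4),(f(s.x)*1000).round(1))
E
python3 kin.py
```

```text
4 [0.2477 0.4587 0.5149 0.175 ] [-25.    9.5   1.  -14.   22.3   0.    1.1  26.3  -1. ]
6 [ 1.1866  0.343   0.713   0.2503 -0.0101  0.729 ] [-26.8  11.9   4.1 -13.8  21.9  -6.9  -0.4   7.3   2.8]
```

```bash
cat > kin2.py <<'E'
from kin import *
Q=[]
def fk2(q,v):
    p,r=fk(q,[v[0],v[1],v[2],v[3],0,0]); return p-Rz(-q[0]).apply([0,v[4],0]),r
f=lambda v:np.concatenate([fk2(q,v)[0]-p for q,p in D])
s=least_squares(f,[.25,.45,.51,.175,.026]); V=s.x
lo=np.array([-2.86,-.3,-1.38,.06,-1.56,.09,-2.69]);hi=np.array([2.86,2.09,1.24,2.45,4.7,2.05,2.69])
def reach(p,z): # position + approach dir (world), returns best q and err
    p=np.array(p); z=np.array(z); best=None
    for q0 in ([0,0,0,2,0,1],[.3,.2,-.3,2,0,.9],[-.3,.2,.3,2,0,.9],[.3,.2,-1,2,1,.9],[-.3,.2,1,2,-1,.9]):
        g=lambda q:np.r_[(fk2(q,V)[0]-p)*10,(fk2(q,V)[1].apply([0,0,1])-z)*3,.002*np.array(q)]
        o=least_squares(g,q0,bounds=(lo[:6],hi[:6]))
        if best is None or o.cost<best.cost: best=o
    return best.x.round(2),np.linalg.norm(fk2(best.x,V)[0]-p).round(4),np.degrees(np.arccos(min(1,fk2(best.x,V)[1].apply([0,0,1])@z))).round(2)
if __name__=="__main__":
    print(V.round(4),(s.fun*1000).round(1))
    def ap(phi,yaw): a,b=np.radians([phi,yaw]); return np.array([np.sin(a)*np.cos(b),np.sin(a)*np.sin(b),-np.cos(a)])
    for n,g,phi,yaw in [("lid0",(.4775,-.0185,.1325),25,-1.7),("lid0",(.4775,-.0185,.1325),20,-1.7),("lid0",(.4775,-.0185,.1325),10,-1.7),("lid1",(.611,-.022,.279),-20,-1.7),("lid1",(.611,-.022,.279),-30,-1.7),("lid1",(.611,-.022,.279),-40,-1.7)]+[("dock",(.59,-.022,z),t,-1.7) for z in(.08,.12) for t in (35,45,55)]+[("bat",(.528,-.314,z),t,-26) for z in (.055,.12) for t in (35,45,55)]:
        z=ap(phi,yaw); print(n,g,phi,*reach(np.array(g)-.155*z,z))
E
python3 kin2.py
```

```text
[0.2539 0.4761 0.511  0.1998 0.0266] [ 0.1 -0.2 -0.3  0.2  0.4 -0.2 -0.1  0.   0.6]
lid0 (0.4775, -0.0185, 0.1325) 25 [ 0.06 -0.23 -0.09  2.34  0.01  0.59] 0.0 0.0
lid0 (0.4775, -0.0185, 0.1325) 20 [ 0.06 -0.18 -0.08  2.27  0.01  0.7 ] 0.0 0.0
lid0 (0.4775, -0.0185, 0.1325) 10 [ 0.05 -0.06 -0.07  2.14  0.01  0.89] 0.0 0.0
lid1 (0.611, -0.022, 0.279) -20 [ 0.01  0.49 -0.01  1.2  -0.01  1.8 ] 0.0 0.0
lid1 (0.611, -0.022, 0.279) -30 [ 0.    0.63 -0.01  1.04 -0.01  1.99] 0.0 0.0
lid1 (0.611, -0.022, 0.279) -40 [-0.06  0.7   0.11  1.01 -0.07  2.05] 0.0168 4.8
dock (0.59, -0.022, 0.08) 35 [ 0.02  0.05 -0.05  2.3   0.19  0.19] 0.0 0.0
dock (0.59, -0.022, 0.08) 45 [ 0.75  0.11 -0.79  2.39  2.42  0.14] 0.0 0.0
dock (0.59, -0.022, 0.08) 55 [ 1.29  0.61 -1.38  2.45  2.44  0.63] 0.0082 0.69
dock (0.59, -0.022, 0.12) 35 [ 0.06 -0.02 -0.08  2.27  0.11  0.29] 0.0 0.0
dock (0.59, -0.022, 0.12) 45 [-0.6  -0.1   0.56  2.43  1.46  0.09] 0.0 0.0
dock (0.59, -0.022, 0.12) 55 [ 1.37  0.17 -1.38  2.45  2.74  0.33] 0.0026 0.25
bat (0.528, -0.314, 0.055) 35 [ 0.48  0.14  0.03  2.26 -0.3   0.13] 0.0 0.0
bat (0.528, -0.314, 0.055) 45 [ 1.57  0.38 -1.09  2.33  2.29  0.26] 0.0 0.0
bat (0.528, -0.314, 0.055) 55 [ 0.98  0.26 -0.46  2.45  3.14  0.5 ] 0.0 0.0
bat (0.528, -0.314, 0.12) 35 [ 0.32  0.01  0.19  2.23 -0.13  0.29] 0.0 0.0
bat (0.528, -0.314, 0.12) 45 [ 1.83  0.19 -1.32  2.29  1.45  0.09] 0.0 0.0
bat (0.528, -0.314, 0.12) 55 [ 0.7   0.04 -0.17  2.45  3.33  0.31] 0.0 0.0
```

```bash
python3 - <<'E'
from h import *
to([.4775,-.0185,.1325],22,-1.7)
E
```

```text
TCP goal [ 0.419 -0.017  0.276] shift [0.0339, -0.0006, 0.0713] turn [-0.15, 2.41, -0.15] |d| 0.079
```

```bash
python3 -m inch '[[[0.011,0,0.024,0,0.8,0,1],[0.023,0,0.048,0,1.6,0,1],[0.034,-0.001,0.071,0,2.4,0,1],[0.034,-0.001,0.071,0,2.4,0,0],[0.034,-0.001,0.071,0,2.4,0,-0.5],[0.034,-0.001,0.071,0,2.4,0,-1],[0.034,-0.001,0.071,0,2.4,0,-1],[0.034,-0.001,0.071,0,2.4,0,-1],[0.034,-0.001,0.071,0,2.4,0,-1],[0.034,-0.001,0.071,0,2.4,0,-1]]]' 60; python3 - <<'E'
from h import *
s=st()
f=viewer.grab_frame("side"); save(f,"c.png"); cv2.imwrite("pics/c2.png",cv2.resize(f["image"][120:330,230:440],(600,600))[...,::-1])
E
```

```text
t: 3.75
position: [0.4199, -0.016, 0.2781]
tool_rot: [0.016, 0.981, -0.004, 0.191]
force: [-3.4, -2.5, 4.5]
finger_gap: 0.0234
grip_force: 60.8
{'t': 3.75, 'position': [0.4199, -0.016, 0.2781], 'tool_rot': [0.0156, 0.9814, -0.0036, 0.1914], 'force': [-3.3724, -2.455, 4.4598], 'finger_gap': 0.0234, 'grip_force': 60.7757, 'joint_pos': [0.094, -0.2008, -0.1195, 2.2955, -0.0005, 0.661, 1.5117]}
```

View pics/c2.png

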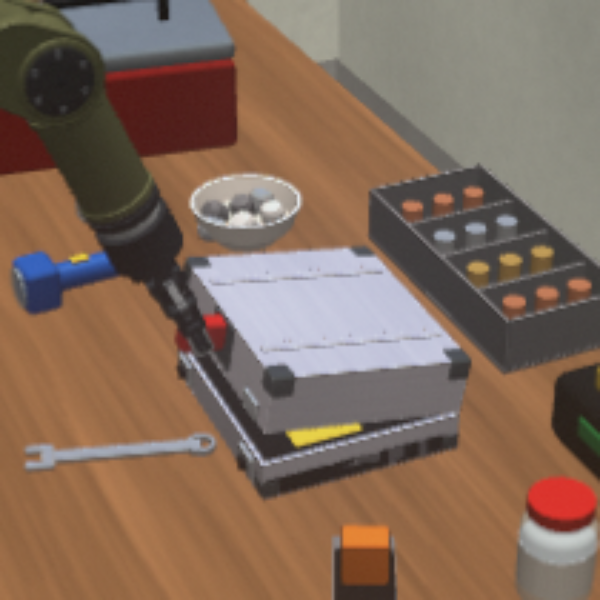

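```bash
cat >> h.py <<'E'
def arc(degs,hinge=(.720,-.0258,.045),yaw=-1.7):
    s=robot.state(); c=R.from_quat(s["tool_rot"]); p=np.array(s["position"]); h=np.array(hinge)
    ax=R.from_euler("z",yaw,degrees=True).apply([0,1,0])
    for d in degs:
        r=R.from_rotvec(ax*np.radians(d)); q=h+r.apply(p-h)
        print(np.r_[c.inv().apply(q-p).round(4),(c.inv()*r*c).as_rotvec(degrees=True).round(2)].tolist())
E
python3 -c "
from h import *
arc(np.arange(1,11)*2.2)"
```

```text
[-0.0128, 0.0, -0.0071, 0.0, 2.2, -0.0]
[-0.0258, 0.0, -0.0137, 0.01, 4.4, -0.01]
[-0.039, 0.0, -0.0198, 0.01, 6.6, -0.01]
[-0.0525, 0.0, -0.0253, 0.02, 8.8, -0.02]
[-0.0662, 0.0001, -0.0304, 0.02, 11.0, -0.02]
[-0.0801, 0.0001, -0.0349, 0.02, 13.2, -0.03]
[-0.0941, 0.0001, -0.0389, 0.03, 15.4, -0.03]
[-0.1083, 0.0001, -0.0423, 0.03, 17.6, -0.03]
[-0.1226, 0.0001, -0.0452, 0.04, 19.8, -0.04]
[-0.137, 0.0002, -0.0476, 0.04, 22.0, -0.04]
```

```bash
python3 -m inch '[[[-0.0128,0,-0.0071,0,2.2,0,-1],[-0.0258,0,-0.0137,0,4.4,0,-1],[-0.039,0,-0.0198,0,6.6,0,-1],[-0.0525,0,-0.0253,0,8.8,0,-1],[-0.0662,0,-0.0304,0,11,0,-1],[-0.08,0,-0.0349,0,13.2,0,-1],[-0.094,0,-0.0389,0,15.4,0,-1],[-0.1083,0,-0.0423,0,17.6,0,-1],[-0.1226,0,-0.0452,0,19.8,0,-1],[-0.137,0,-0.0476,0,22,0,-1]]]'; python3 - <<'E'
from h import *
s=st()
# lid angle from grasp point
g=np.array(s["position"])+R.from_quat(s["tool_rot"]).apply([0,0,.155]); v=np.array([.720-g[0],g[2]-.045])
print("lid est",np.degrees(np.arctan2(v[1],v[0])-np.arctan2(.045,.254)), "r",np.hypot(*v))
arc(np.arange(1,11)*2.35)
E
```

```text
t: 4.63
position: [0.5279, -0.0192, 0.3713]
tool_rot: [0.016, 1.0, -0.0, -0.004]
force: [-5.6, -0.4, -0.2]
finger_gap: 0.023
grip_force: 65.1
{'t': 4.6333, 'position': [0.5279, -0.0192, 0.3713], 'tool_rot': [0.0158, 0.9999, -0.0004, -0.0041], 'force': [-5.6009, -0.3654, -0.1823], 'finger_gap': 0.023, 'grip_force': 65.1451, 'joint_pos': [0.0855, 0.0911, -0.1056, 1.7921, 0.0106, 1.2673, 1.5164]}
lid est 31.49901948568215 r 0.25833122577635587
[-0.0135, 0.0, -0.0077, 0.0, 2.35, -0.0]
[-0.0273, 0.0, -0.0149, 0.01, 4.7, -0.0]
[-0.0413, 0.0001, -0.0215, 0.01, 7.05, -0.01]
[-0.0557, 0.0001, -0.0275, 0.02, 9.4, -0.01]
[-0.0702, 0.0001, -0.0329, 0.02, 11.75, -0.01]
[-0.085, 0.0001, -0.0377, 0.03, 14.1, -0.01]
[-0.0999, 0.0001, -0.0419, 0.03, 16.45, -0.02]
[-0.115, 0.0002, -0.0455, 0.03, 18.8, -0.02]
[-0.1303, 0.0002, -0.0484, 0.04, 21.15, -0.02]
[-0.1456, 0.0002, -0.0508, 0.04, 23.5, -0.02]
```

```bash
python3 -m inch '[[[-0.0135,0,-0.0077,0,2.35,0,-1],[-0.0273,0,-0.0149,0,4.7,0,-1],[-0.0413,0,-0.0215,0,7.05,0,-1],[-0.0557,0,-0.0275,0,9.4,0,-1],[-0.0702,0,-0.0329,0,11.75,0,-1],[-0.085,0,-0.0377,0,14.1,0,-1],[-0.0999,0,-0.0419,0,16.45,0,-1],[-0.115,0,-0.0455,0,18.8,0,-1],[-0.1303,0,-0.0484,0,21.15,0,-1],[-0.1456,0,-0.0508,0,23.5,0,-1]]]'; python3 - <<'E'
from h import *
s=st()
g=np.array(s["position"])+R.from_quat(s["tool_rot"]).apply([0,0,.155]); v=np.array([.720-g[0],g[2]-.045])
print("lid est",np.degrees(np.arctan2(v[1],v[0])-np.arctan2(.045,.254)), "r",np.hypot(*v))
f=viewer.grab_frame("side"); W=cloud(f); r=viewer.regions_of(f,"lid"); print([x["score"] for x in r][:3],r[0]["box"])
cv2.imwrite("pics/d.png",cv2.resize(f["image"][100:310,230:440],(600,600))[...,::-1])
E
```

```text
t: 5.47
position: [0.6743, -0.0233, 0.4215]
tool_rot: [0.015, 0.978, 0.003, -0.207]
force: [-5.0, 1.0, -2.4]
finger_gap: 0.0233
grip_force: 64.5
{'t': 5.4667, 'position': [0.6743, -0.0233, 0.4215], 'tool_rot': [0.0151, 0.9781, 0.0031, -0.2074], 'force': [-4.9975, 0.9969, -2.4211], 'finger_gap': 0.0233, 'grip_force': 64.5076, 'joint_pos': [0.05, 0.5417, -0.0825, 1.1439, 0.019, 1.8748, 1.5121]}
lid est 55.143051197543855 r 0.2586685377741082
[0.58] [325.9, 170.2, 407.8, 260.7]
```

View pics/d.png

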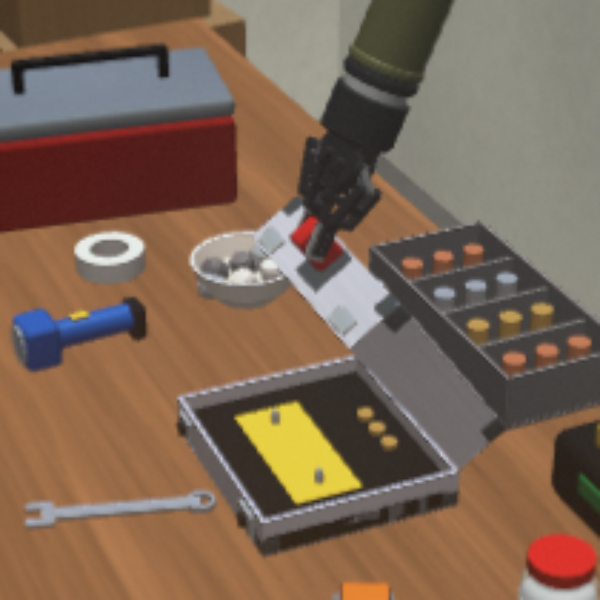

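```bash
python3 -m inch '[[[0,0,0,0,0,0,-0.4],[0,0,0,0,0,0,0.2],[0,0,0,0,0,0,0.6],[0,0,0,0,0,0,0.6],[0,0,-0.01,0,0,0,0.6],[0,0,-0.03,0,0,0,0.6],[0,0,-0.06,0,0,0,0.6],[0,0,-0.09,0,0,0,0.6],[0,0,-0.1,0,0,0,0.6],[0,0,-0.1,0,0,0,0.6]]]'; python3 - <<'E'
from h import *
s=st()
f=viewer.grab_frame("side"); W=cloud(f); x,y,z=W[...,0],W[...,1],W[...,2]
im=cv2.cvtColor(f["image"],cv2.COLOR_RGB2HSV).astype(int)
# lid side wall (y near -.147): lid corner geometry; handle red points
red=((im[...,0]<8)|(im[...,0]>172))&(im[...,1]>130)&(x>.5)&(x<.72)&(abs(y+.02)<.06)&(z>.2)
p=W[red]; print("red",len(p),p.mean(0).round(4),np.percentile(p,[3,97],axis=0).round(4).tolist())
yel=(im[...,0]>22)&(im[...,0]<35)&(im[...,1]>150)&(x>.5)&(x<.72)&(abs(y+.02)<.13)&(z<.05)&(z>.01)
p=W[yel]; print("yel",len(p),np.median(p[:,2]),cv2.minAreaRect(p[:,:2].astype(np.float32)))
lid=(y<-.13)&(y>-.16)&(x>.55)&(x<.8)&(z>.07); p=W[lid]; print("lidside",len(p)); h=cv2.minAreaRect((p[:,[0,2]]*1000).astype(np.float32)); print(h)
# front-face points, plane fit by svd
ff=(abs(y+.02)<.12)&(x>.57)&(x<.67)&(z>.2)&(z<.3)&~red&(im[...,2]>90); p=W[ff]; c=np.median(p,0); 
c,o=cv2.fitLine(p[:,[0,2]].astype(np.float32),cv2.DIST_HUBER,0,.001,.001).ravel()[:2]; print("front-face line slope deg",len(p),np.degrees(np.arctan2(o,c)))
f=viewer.grab_frame("top"); save(f,"e.png"); W=cloud(f); x,y,z=W[...,0],W[...,1],W[...,2]
im=cv2.cvtColor(f["image"],cv2.COLOR_RGB2HSV).astype(int)
orr=(im[...,0]>8)&(im[...,0]<22)&(im[...,1]>150)&(x>.45)&(x<.6)&(y<-.22)&(y>-.42)&(z>.065); p=W[orr]; print("orange",cv2.minAreaRect(p[:,:2].astype(np.float32)))
# plate: long-axis by PCA of mask
r=viewer.regions_of(f,"battery")[0]; p=W[r["mask"]]; p=p[(p[:,2]>.005)&(p[:,2]<.014)]; print("plate",len(p),cv2.minAreaRect(p[:,:2].astype(np.float32)))
to([.52,-.31,.2],36,-26,s)
E
```

```text
t: 6.4
position: [0.7056, -0.0252, 0.5082]
tool_rot: [0.017, 0.981, 0.002, -0.195]
force: [0.2, -0.8, 0.1]
finger_gap: 0.0682
grip_force: 0.0
{'t': 6.4, 'position': [0.7056, -0.0252, 0.5082], 'tool_rot': [0.0169, 0.9807, 0.0018, -0.195], 'force': [0.2172, -0.7957, 0.0842], 'finger_gap': 0.0682, 'grip_force': 0.0, 'joint_pos': [-0.066, 0.6053, 0.1313, 0.8804, -0.071, 2.0522, 1.573]}
red 182 [ 0.6133 -0.0322  0.2775] [[0.5944, -0.0397, 0.2544], [0.6358, -0.0183, 0.2985]]
yel 818 0.02639885211827134 ((0.5938254594802856, -0.018019266426563263), (0.18963156640529633, 0.08220420032739639), 87.00823974609375)
lidside 1384
((680.3896484375, 157.2281494140625), (66.156494140625, 230.00210571289062), 35.301513671875)
front-face line slope deg 836 33.10319
orange ((0.5279380083084106, -0.3140771687030792), (0.030239082872867584, 0.04382656514644623), 64.70507049560547)
plate 595 ((0.5277466773986816, -0.31482869386672974), (0.14986860752105713, 0.06107079237699509), 64.58087158203125)
TCP goal [ 0.438 -0.27   0.325] shift [0.1691, -0.2532, 0.2687] turn [2.78, -57.56, 24.97] |d| 0.406
```

```bash
python3 - <<'E'
from h import *
g=goal(5,-14); to(np.array([.58,-.25,.48])+g.apply([0,0,.155]),5,-14)
E
```

```text
TCP goal [ 0.58 -0.25  0.48] shift [0.0994, -0.2294, 0.0683] turn [-1.91, -27.8, 12.16] |d| 0.259
```

```bash
python3 -m inch '[[[0.012,-0.029,0.008,-0.2,-3.5,1.5,1],[0.025,-0.057,0.017,-0.4,-7,3,1],[0.037,-0.086,0.025,-0.7,-10.4,4.5,1],[0.05,-0.115,0.034,-1,-13.9,6.1,1],[0.062,-0.143,0.043,-1.2,-17.4,7.6,1],[0.075,-0.172,0.051,-1.4,-20.8,9.1,1],[0.087,-0.2,0.06,-1.7,-24.3,10.6,1],[0.099,-0.229,0.068,-1.9,-27.8,12.2,1]]]'; python3 - <<'E'
from h import *
st()
u=R.from_euler("z",-25.4,degrees=True).apply([1,0,0])
to(np.array([.528,-.3145,.13])-.02*u,36,-25.4)
E
```

```text
t: 7.22
position: [0.5792, -0.2502, 0.4795]
tool_rot: [0.122, 0.991, -0.005, 0.045]
force: [-0.2, 0.1, 0.3]
finger_gap: 0.0855
grip_force: 0.0
{'t': 7.2167, 'position': [0.5792, -0.2502, 0.4795], 'tool_rot': [0.1225, 0.9915, -0.0052, 0.0446], 'force': [-0.216, 0.0835, 0.264], 'finger_gap': 0.0855, 'grip_force': 0.0, 'joint_pos': [0.171, 0.2202, 0.2396, 1.4373, -0.0673, 1.4018, 1.736]}
TCP goal [ 0.428 -0.267  0.255] shift [0.1625, -0.0531, 0.2104] turn [4.05, -30.75, 10.71] |d| 0.271
```

```bash
python3 -m inch '[[[0.02,-0.007,0.026,0.5,-3.8,1.3,1],[0.041,-0.013,0.053,1,-7.7,2.7,1],[0.061,-0.02,0.079,1.5,-11.5,4,1],[0.081,-0.027,0.105,2,-15.4,5.4,1],[0.102,-0.033,0.132,2.5,-19.2,6.7,1],[0.122,-0.04,0.158,3,-23,8,1],[0.142,-0.046,0.184,3.5,-26.9,9.4,1],[0.1625,-0.053,0.21,4.05,-30.75,10.7,1],[0.1625,-0.053,0.21,4.05,-30.75,10.7,1],[0.1625,-0.053,0.21,4.05,-30.75,10.7,1]]]'; python3 - <<'E'
from h import *
st()
to(np.array([.528,-.3145,.055]),36,-25.4)
E
```

```text
t: 8.05
position: [0.4259, -0.2646, 0.2535]
tool_rot: [0.209, 0.929, -0.067, 0.297]
force: [0.9, -0.5, 0.9]
finger_gap: 0.0853
grip_force: 0.0
{'t': 8.05, 'position': [0.4259, -0.2646, 0.2535], 'tool_rot': [0.209, 0.9293, -0.067, 0.297], 'force': [0.8749, -0.4523, 0.8949], 'finger_gap': 0.0853, 'grip_force': 0.0, 'joint_pos': [0.2216, -0.0432, 0.2948, 2.264, -0.1078, 0.3033, 1.7413]}
TCP goal [ 0.446 -0.275  0.18 ] shift [0.024, -0.0013, 0.0726] turn [0.01, -0.54, 0.05] |d| 0.076
```

```bash
python3 -m inch '[[[0.008,0,0.024,0,-0.2,0,1],[0.016,-0.001,0.048,0,-0.4,0,1],[0.024,-0.001,0.0725,0,-0.5,0,1],[0.024,-0.001,0.0725,0,-0.5,0,0.3],[0.024,-0.001,0.0725,0,-0.5,0,-0.2],[0.024,-0.001,0.0725,0,-0.5,0,-1],[0.024,-0.001,0.0725,0,-0.5,0,-1],[0.024,-0.001,0.0725,0,-0.5,0,-1],[0.024,-0.001,0.0725,0,-0.5,0,-1],[0.024,-0.001,0.0725,0,-0.5,0,-1]]]' 70; python3 - <<'E'
from h import *
s=st()
f=viewer.grab_frame("side"); cv2.imwrite("pics/f.png",cv2.resize(f["image"][200:380,260:440],(600,600))[...,::-1])
c=R.from_quat(s["tool_rot"]); print("grasp",(np.array(s["position"])+c.apply([0,0,.155])).round(4),"lift .09:",c.inv().apply([0,0,.09]).round(4))
E
```

```text
t: 8.88
position: [0.4506, -0.278, 0.1871]
tool_rot: [0.208, 0.926, -0.07, 0.307]
force: [-3.8, 2.1, 7.9]
finger_gap: 0.0291
grip_force: 70.2
{'t': 8.8833, 'position': [0.4506, -0.278, 0.1871], 'tool_rot': [0.2082, 0.9259, -0.0697, 0.3074], 'force': [-3.8449, 2.0574, 7.9132], 'finger_gap': 0.0291, 'grip_force': 70.2304, 'joint_pos': [0.3323, 0.1447, 0.1945, 2.2517, -0.5847, 0.1282, 2.2014]}
grasp [ 0.5343 -0.3178  0.0629] lift .09: [-0.0538 -0.0001 -0.0721]
```

View pics/f.png

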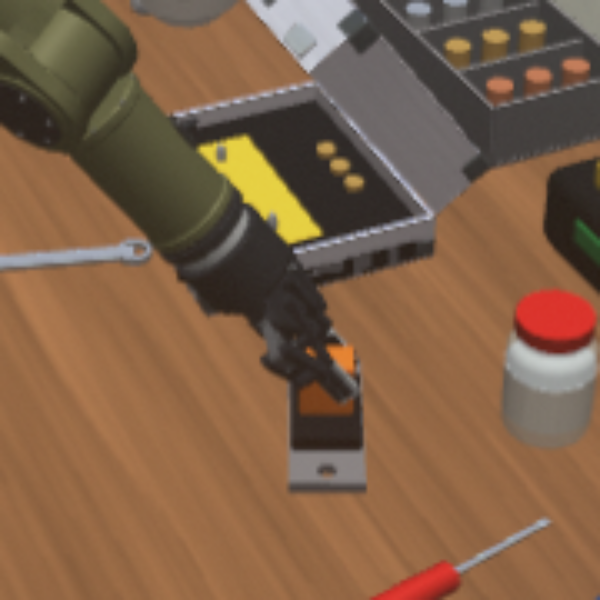

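```bash
python3 -m inch '[[[-0.003,0,-0.004,0,0,0,-1],[-0.008,0,-0.011,0,0,0,-1],[-0.016,0,-0.022,0,0,0,-1],[-0.026,0,-0.035,0,0,0,-1],[-0.036,0,-0.048,0,0,0,-1],[-0.046,0,-0.061,0,0,0,-1],[-0.054,0,-0.072,0,0,0,-1],[-0.054,0,-0.072,0,0,0,-1]]]'; python3 - <<'E'
from h import *
s=st()
c=R.from_quat(s["tool_rot"]); print("grasp",(np.array(s["position"])+c.apply([0,0,.155])).round(4),"z",c.apply([0,0,1]).round(3),"y",c.apply([0,1,0]).round(3))
to([.555,-.021,.13],36,-1.7)
E
```

```text
t: 9.6
position: [0.4509, -0.278, 0.2779]
tool_rot: [0.208, 0.926, -0.069, 0.308]
force: [1.1, -0.4, -2.0]
finger_gap: 0.029
grip_force: 69.5
{'t': 9.6, 'position': [0.4509, -0.278, 0.2779], 'tool_rot': [0.2081, 0.9258, -0.0694, 0.3077], 'force': [1.0852, -0.3848, -1.9607], 'finger_gap': 0.029, 'grip_force': 69.5463, 'joint_pos': [0.1116, -0.0269, 0.4053, 2.1955, -0.1093, 0.3324, 1.7404]}
grasp [ 0.5347 -0.3178  0.1537] z [ 0.541 -0.257 -0.801] y [ 0.428  0.904 -0.   ]
TCP goal [ 0.464 -0.018  0.255] shift [0.093, 0.2403, -0.0416] turn [-14.05, 0.75, -19.02] |d| 0.261
```

```bash
python3 -m inch '[[[0.009,0.024,-0.004,-1.4,0,-1.9,-1],[0.019,0.048,-0.008,-2.8,0,-3.8,-1],[0.028,0.072,-0.012,-4.3,0,-5.7,-1],[0.037,0.096,-0.016,-5.7,0,-7.6,-1],[0.046,0.12,-0.02,-7.1,0,-9.5,-1],[0.056,0.144,-0.025,-8.5,0,-11.4,-1],[0.065,0.168,-0.029,-9.9,0,-13.3,-1],[0.074,0.192,-0.033,-11.4,0,-15.2,-1],[0.084,0.216,-0.037,-12.8,0,-17.1,-1],[0.093,0.24,-0.0415,-14.2,0,-19,-1]]]'; python3 - <<'E'
from h import *
s=st()
c=R.from_quat(s["tool_rot"]); print("grasp",(np.array(s["position"])+c.apply([0,0,.155])).round(4),"z",c.apply([0,0,1]).round(3),"y",c.apply([0,1,0]).round(3))
for n in("top","side"):
    f=viewer.grab_frame(n); W=cloud(f); im=cv2.cvtColor(f["image"],cv2.COLOR_RGB2HSV).astype(int)
    r=viewer.regions_of(f,"battery"); x,y,z=W[...,0],W[...,1],W[...,2]
    print(n,[(round(a["score"],2),[int(b) for b in a["box"]]) for a in r[:2]])
    gm=(im[...,1]<60)&(im[...,2]>70)&(x>.49)&(x<.61)&(abs(y+.021)<.09)&(z>.06)&(z<.1)&(abs(y+.021)>.041)
    p=W[gm]; print("plate",len(p)); 
    if len(p)>20:
        print(np.median(p,0).round(4),cv2.minAreaRect(p[:,:2].astype(np.float32)))
        print("slopes",np.linalg.lstsq(np.c_[p[:,:2]-p[:,:2].mean(0),np.ones(len(p))],p[:,2],rcond=None)[0].round(3))
    yel=(im[...,0]>22)&(im[...,0]<35)&(im[...,1]>150)&(x>.5)&(x<.72)&(abs(y+.02)<.13)&(z<.05)&(z>.01)
    p=W[yel]; print("yel",len(p),cv2.minAreaRect(p[:,:2].astype(np.float32)) if len(p)>9 else "")
    k=(170,350,230,410) if n=="side" else (150,300,260,410)
    cv2.imwrite("pics/g_%s.png"%n,cv2.resize(f["image"][k[0]:k[1],k[2]:k[3]],(720,600 if n=="top" else 600),interpolation=cv2.INTER_CUBIC)[...,::-1])
E
```

```text
t: 10.43
position: [0.4619, -0.0171, 0.251]
tool_rot: [0.013, 0.95, -0.004, 0.311]
force: [0.2, 0.2, -2.4]
finger_gap: 0.0291
grip_force: 69.8
{'t': 10.4333, 'position': [0.4619, -0.0171, 0.251], 'tool_rot': [0.013, 0.9502, -0.0037, 0.3114], 'force': [0.1731, 0.1771, -2.3992], 'finger_gap': 0.0291, 'grip_force': 69.8337, 'joint_pos': [-0.0603, -0.1212, 0.0244, 2.3469, 0.1381, 0.2858, 1.3885]}
grasp [ 0.5536 -0.0195  0.1261] z [ 0.592 -0.015 -0.806] y [0.027 1.    0.001]
top [(0.55, [295, 225, 356, 245])]
plate 285
[0.5617 0.0288 0.0726] ((0.5547110438346863, -0.01704905927181244), (0.05632813647389412, 0.15151958167552948), 5.266809940338135)
slopes [-0.007  0.003  0.072]
yel 1254 ((0.5912172794342041, -0.020681902766227722), (0.17813585698604584, 0.0757993757724762), 89.08721160888672)
side [(0.87, [301, 234, 337, 267])]
plate 182
[ 0.5413 -0.0734  0.0725] ((0.5481560826301575, -0.017922982573509216), (0.16097520291805267, 0.06179388239979744), 89.18290710449219)
slopes [-0.033 -0.002  0.072]
yel 475 ((0.5931586623191833, -0.02013763040304184), (0.1845669448375702, 0.08030510693788528), 88.88095092773438)
```

View pics/g_side.png

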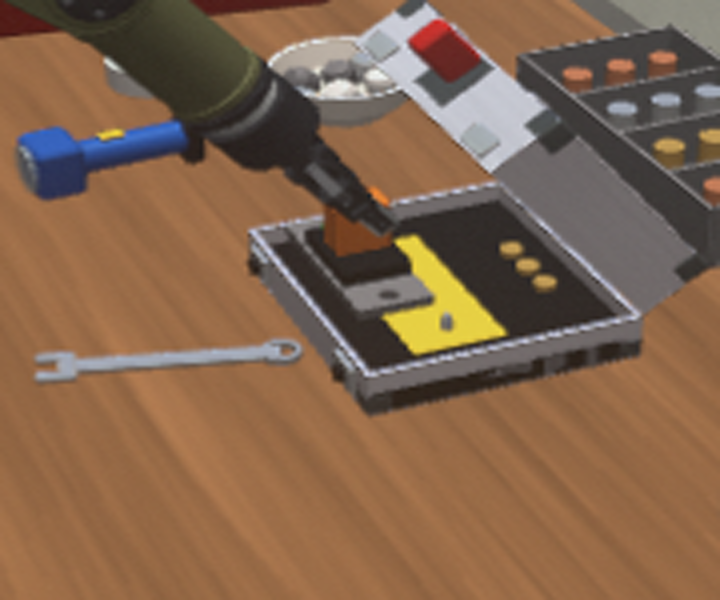

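View pics/g_top.png

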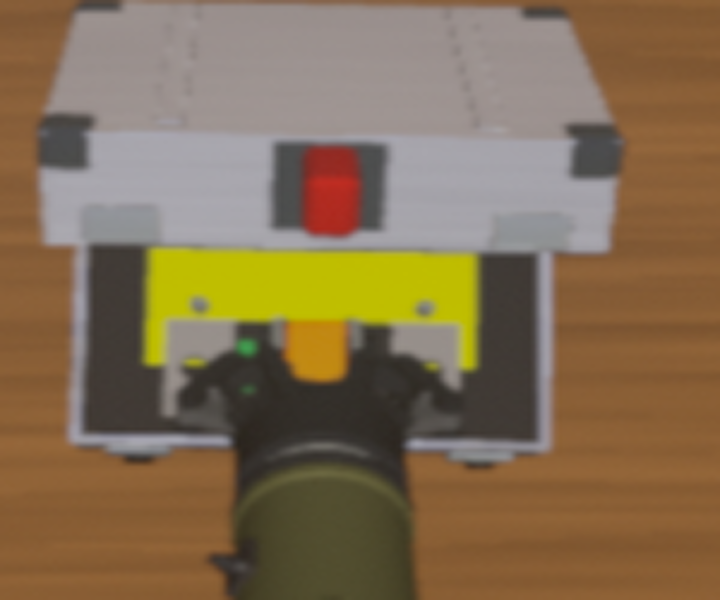

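```bash
cat >> h.py <<'E'
def ray(f,u,v,zz):
    n=cv2.undistortPoints(np.array([[[u,v]]],float),np.array(f["intrinsics"],float),np.array(f["dist"],float)).ravel()
    Rm=cv2.Rodrigues(np.array(f["rvec"],float))[0]; c=-Rm.T@np.array(f["tvec"],float).ravel(); d=Rm.T@np.r_[n,1]
    return c+d*(zz-c[2])/d[2]
E
python3 - <<'E'
from h import *
f=viewer.grab_frame("top"); g=viewer.grab_frame("side")
for n,ff,u,v,z in[("peg+",f,301.7,226,.04),("peg-",f,348.75,227.25,.04),("hole+",f,300.4,240.5,.0685),("hole-",f,350,241.2,.0685),("sidehole-",g,327.25,258.5,.073),("sidepeg-",g,341.75,266,.036)]:
    print(n,ray(ff,u,v,z).round(4))
# edges of plate (rear edge) on the top view: points by depth
W=cloud(f); x,y,z=W[...,0],W[...,1],W[...,2]; im=cv2.cvtColor(f["image"],cv2.COLOR_RGB2HSV).astype(int)
for sgn in(1,-1):
    m=(abs(z-.0725)<.006)&(im[...,1]<60)&(sgn*(y+.02)>.042)&(abs(y+.02)<.09)&(x>.5)&(x<.6); p=W[m]; print(sgn,len(p),np.percentile(p,[1,99],axis=0).round(4).tolist())
st()
E
```

```text
peg+ [0.5914 0.0376 0.04  ]
peg- [ 0.5877 -0.0816  0.04  ]
hole+ [0.5512 0.0402 0.0685]
hole- [ 0.5489 -0.0818  0.0685]
sidehole- [ 0.5474 -0.0804  0.073 ]
sidepeg- [ 0.5916 -0.0854  0.036 ]
1 149 [[0.521, 0.0239, 0.0677], [0.5772, 0.0534, 0.0775]]
-1 113 [[0.5391, -0.0938, 0.0678], [0.5741, -0.0645, 0.0781]]
{'t': 10.7333, 'position': [0.4627, -0.0192, 0.252], 'tool_rot': [0.0147, 0.9499, -0.0043, 0.3123], 'force': [0.6077, 0.9534, -2.7483], 'finger_gap': 0.0292, 'grip_force': 70.1262, 'joint_pos': [-0.0589, -0.1213, 0.0277, 2.345, 0.1375, 0.2859, 1.3902]}
```

```bash
python3 - <<'E'
from h import *
to([.5968,-.0221,.114],36.8,-1.75)
E
```

```text
TCP goal [ 0.504 -0.019  0.238] shift [-0.0249, 0.0012, 0.0357] turn [0.05, -0.4, -0.04] |d| 0.044
```

```bash
python3 -m inch '[[[-0.006,0,0.009,0,-0.1,0,-1],[-0.012,0.001,0.018,0,-0.2,0,-1],[-0.019,0.001,0.027,0,-0.3,0,-1],[-0.025,0.001,0.0357,0,-0.4,0,-1],[-0.025,0.001,0.0357,0,-0.4,0,-1],[-0.025,0.001,0.0357,0,-0.4,0,-1]]]'; python3 - <<'E'
from h import *
f=viewer.grab_frame("side"); t=viewer.grab_frame("top")
s=st(); c=R.from_quat(s["tool_rot"]); print("grasp",(np.array(s["position"])+c.apply([0,0,.155])).round(4),"z",c.apply([0,0,1]).round(3))
a=cv2.resize(f["image"][225:295,295:365],(600,600),interpolation=cv2.INTER_CUBIC); cv2.imwrite("pics/i.png",a[...,::-1])
for n,ff in(("top",t),("side",f)):
    W=cloud(ff); x,y,z=W[...,0],W[...,1],W[...,2]; im=cv2.cvtColor(ff["image"],cv2.COLOR_RGB2HSV).astype(int)
    for sgn in(1,-1):
        m=(abs(z-.061)<.006)&(im[...,1]<60)&(sgn*(y+.02)>.042)&(abs(y+.02)<.09)&(x>.54)&(x<.64); p=W[m]
        if len(p)>9: print(n,sgn,len(p),np.percentile(p,[1,50,99],axis=0).round(4).tolist())
to([.5968,-.0221,.088],36.8,-1.75)
E
```

```text
t: 11.23
position: [0.5044, -0.0196, 0.2384]
tool_rot: [0.015, 0.949, -0.004, 0.316]
force: [0.3, -0.5, -3.1]
finger_gap: 0.0293
grip_force: 70.1
{'t': 11.3333, 'position': [0.504, -0.0193, 0.2386], 'tool_rot': [0.0146, 0.9487, -0.0043, 0.3159], 'force': [-0.55, -0.4252, -3.51], 'finger_gap': 0.0291, 'grip_force': 70.0827, 'joint_pos': [-0.0575, -0.0048, 0.0306, 2.2727, 0.1458, 0.2339, 1.3825]}
grasp [ 0.5969 -0.022   0.1146] z [ 0.599 -0.017 -0.8  ]
top 1 135 [[0.5657, 0.0239, 0.0564], [0.6061, 0.0414, 0.0607], [0.6214, 0.0514, 0.0648]]
top -1 96 [[0.5876, -0.0935, 0.0565], [0.6069, -0.0834, 0.0608], [0.6161, -0.0657, 0.0654]]
side 1 35 [[0.5625, 0.0242, 0.0559], [0.5715, 0.0438, 0.0603], [0.594, 0.0564, 0.0647]]
side -1 160 [[0.5601, -0.1018, 0.0551], [0.5913, -0.0802, 0.0606], [0.6197, -0.0622, 0.0661]]
TCP goal [ 0.504 -0.019  0.212] shift [0.0159, -0.0, 0.0212] turn [0.05, 0.04, -0.03] |d| 0.027
```

View pics/i.png

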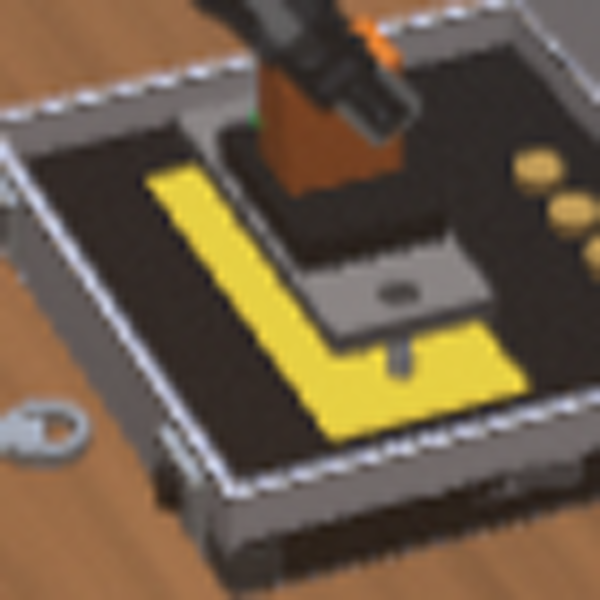

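```bash
python3 -m inch '[[[0.001,0,0.001,0,0,0,-1],[0.002,0,0.003,0,0,0,-1],[0.003,0,0.004,0,0,0,-1],[0.004,0,0.006,0,0,0,-1],[0.005,0,0.007,0,0,0,-1],[0.006,0,0.008,0,0,0,-1],[0.007,0,0.01,0,0,0,-1],[0.008,0,0.011,0,0,0,-1],[0.009,0,0.0125,0,0,0,-1],[0.009,0,0.0125,0,0,0,-1]]]'; python3 - <<'E'
from h import *
s=st(); c=R.from_quat(s["tool_rot"]); print("grasp",(np.array(s["position"])+c.apply([0,0,.155])).round(4),"z",c.apply([0,0,1]).round(3))
to([.5968,-.0221,.088],36.8,-1.75)
f=viewer.grab_frame("side"); g=f; 
for n,u,v,z in[("hole",341.7,259.2,.0605),("pegbase",341.7,269.1,.026)]: print(n,ray(g,u,v,z).round(4))
E
```

```text
t: 12.17
position: [0.5047, -0.0186, 0.223]
tool_rot: [0.014, 0.949, -0.004, 0.316]
force: [-0.1, 0.1, -2.9]
finger_gap: 0.029
grip_force: 70.1
{'t': 12.1667, 'position': [0.5047, -0.0186, 0.223], 'tool_rot': [0.0139, 0.9486, -0.0041, 0.3161], 'force': [-0.0714, 0.0769, -2.8715], 'finger_gap': 0.029, 'grip_force': 70.0825, 'joint_pos': [-0.0593, 0.0255, 0.0313, 2.2824, 0.1707, 0.194, 1.3566]}
grasp [ 0.5977 -0.0211  0.099 ] z [ 0.6   -0.017 -0.8  ]
TCP goal [ 0.504 -0.019  0.212] shift [0.0071, -0.0007, 0.0083] turn [0.1, 0.05, 0.04] |d| 0.011
hole [ 0.5915 -0.0852  0.0605]
pegbase [ 0.5907 -0.087   0.026 ]
```

```bash
python3 -m inch '[[[0.001,0,0.001,0,0,0,-1],[0.002,0,0.002,0,0,0,-1],[0.003,0,0.003,0,0,0,-1],[0.003,0,0.004,0,0,0,-1],[0.004,0,0.005,0,0,0,-1],[0.005,0,0.006,0,0,0,-1],[0.0055,0,0.007,0,0,0,-1],[0.006,0,0.008,0,0,0,-1],[0.0065,0,0.0085,0,0,0,-1],[0.0065,0,0.0085,0,0,0,-1]]]'; python3 - <<'E'
from h import *
f=viewer.grab_frame("side")
s=st(); c=R.from_quat(s["tool_rot"]); print("grasp",(np.array(s["position"])+c.apply([0,0,.155])).round(4),"z",c.apply([0,0,1]).round(3))
for n in("side","top"):
    ff=f if n=="side" else viewer.grab_frame(n)
    W=cloud(ff); x,y,z=W[...,0],W[...,1],W[...,2]; im=cv2.cvtColor(ff["image"],cv2.COLOR_RGB2HSV).astype(int)
    for sgn in(1,-1):
        m=(z>.028)&(z<.055)&(im[...,1]<60)&(im[...,2]>70)&(sgn*(y+.02)>.042)&(abs(y+.02)<.09)&(x>.55)&(x<.63); p=W[m]
        if len(p)>9: print(n,sgn,len(p),np.percentile(p,[5,50,95],axis=0).round(4).tolist())
E
```

```text
t: 13.05
position: [0.505, -0.0185, 0.213]
tool_rot: [0.014, 0.948, -0.004, 0.317]
force: [-0.5, -0.0, -0.6]
finger_gap: 0.0289
grip_force: 70.4
{'t': 13.1, 'position': [0.505, -0.0186, 0.213], 'tool_rot': [0.0139, 0.9484, -0.0041, 0.3167], 'force': [-0.4424, 0.3787, -2.7674], 'finger_gap': 0.0292, 'grip_force': 70.3441, 'joint_pos': [-0.0631, 0.0451, 0.0354, 2.2891, 0.1937, 0.1667, 1.3328]}
grasp [ 0.5981 -0.0211  0.0891] z [ 0.601 -0.017 -0.799]
side 1 33 [[0.5657, 0.0286, 0.0302], [0.5741, 0.0443, 0.0355], [0.5911, 0.058, 0.0393]]
side -1 157 [[0.5637, -0.0974, 0.0315], [0.5888, -0.0805, 0.0357], [0.6162, -0.063, 0.0405]]
top 1 136 [[0.5734, 0.0266, 0.0322], [0.6062, 0.042, 0.0357], [0.6201, 0.0521, 0.0394]]
top -1 104 [[0.591, -0.0932, 0.0319], [0.6071, -0.0828, 0.0354], [0.6175, -0.0657, 0.0391]]
```

```bash
python3 -m inch '[[[0.0005,0,0.0006,0,0,0,-1],[0.001,0,0.0012,0,0,0,-1],[0.001,0,0.0012,0,0,0,-1],[0.001,0,0.0012,0,0,0,-0.3],[0.001,0,0.0012,0,0,0,0],[0.001,0,0.0012,0,0,0,0.3],[0.001,0,0.0012,0,0,0,0.3],[0.001,0,0.0012,0,0,0,0.3],[0.001,0,0.0012,0,0,0,0.3]]]'; python3 - <<'E'
from h import *
st()
E
```

```text
t: 13.9
position: [0.5048, -0.0185, 0.2113]
tool_rot: [0.014, 0.948, -0.004, 0.317]
force: [-0.8, 0.6, -0.6]
finger_gap: 0.055
grip_force: 0.0
{'t': 13.9, 'position': [0.5048, -0.0185, 0.2113], 'tool_rot': [0.014, 0.9485, -0.0041, 0.3165], 'force': [-0.7807, 0.6437, -0.6322], 'finger_gap': 0.055, 'grip_force': 0.0, 'joint_pos': [-0.064, 0.0482, 0.0363, 2.2905, 0.1975, 0.1626, 1.3286]}
```

```bash
python3 -m inch '[[[0,0,-0.008,0,0,0,0.3],[0,0,-0.02,0,0,0,0.3],[0,0,-0.035,0,0,0,0.3],[0,0,-0.05,0,0,0,0.3],[0,0,-0.065,0,0,0,0.3],[0,0,-0.075,0,0,0,0.3],[0,0,-0.08,0,0,0,0.3],[0,0,-0.08,0,0,0,0.3]]]'; python3 - <<'E'
from h import *
st()
f=viewer.grab_frame("side"); W=cloud(f); x,y,z=W[...,0],W[...,1],W[...,2]; im=cv2.cvtColor(f["image"],cv2.COLOR_RGB2HSV).astype(int)
lid=(y<-.13)&(y>-.16)&(x>.55)&(x<.8)&(z>.07); print(cv2.minAreaRect((W[lid][:,[0,2]]*1000).astype(np.float32)))
t=viewer.grab_frame("top")
for n,ff in(("side",f),("top",t)):
    W=cloud(ff); x,y,z=W[...,0],W[...,1],W[...,2]; im=cv2.cvtColor(ff["image"],cv2.COLOR_RGB2HSV).astype(int)
    for sgn in(1,-1):
        m=(z>.028)&(z<.055)&(im[...,1]<60)&(im[...,2]>70)&(sgn*(y+.02)>.042)&(abs(y+.02)<.09)&(x>.55)&(x<.63); p=W[m]
        if len(p)>9: print(n,sgn,len(p),np.percentile(p,[5,50,95],axis=0).round(4).tolist())
a=cv2.resize(f["image"][170:310,270:410],(600,600),interpolation=cv2.INTER_CUBIC); cv2.imwrite("pics/j.png",a[...,::-1])
E
```

```text
t: 14.57
position: [0.4565, -0.0172, 0.2766]
tool_rot: [0.014, 0.948, -0.004, 0.318]
force: [-0.1, -0.0, 0.1]
finger_gap: 0.0554
grip_force: 0.0
{'t': 14.5667, 'position': [0.4565, -0.0172, 0.2766], 'tool_rot': [0.014, 0.9481, -0.004, 0.3177], 'force': [-0.1284, -0.0345, 0.094], 'finger_gap': 0.0554, 'grip_force': 0.0, 'joint_pos': [-0.0663, -0.1813, 0.0282, 2.3389, 0.131, 0.3408, 1.3955]}
((680.4442749023438, 157.48045349121094), (65.9299545288086, 228.426025390625), 35.4631233215332)
side 1 35 [[0.5661, 0.0295, 0.0304], [0.5742, 0.0444, 0.0365], [0.5909, 0.0556, 0.0383]]
side -1 161 [[0.5651, -0.0984, 0.0312], [0.5905, -0.0806, 0.0359], [0.6189, -0.063, 0.0409]]
top 1 243 [[0.5684, 0.0242, 0.0321], [0.5918, 0.0369, 0.0356], [0.6198, 0.0521, 0.0398]]
top -1 242 [[0.566, -0.0928, 0.0318], [0.5915, -0.0798, 0.0352], [0.6153, -0.0648, 0.0389]]
```

View pics/j.png

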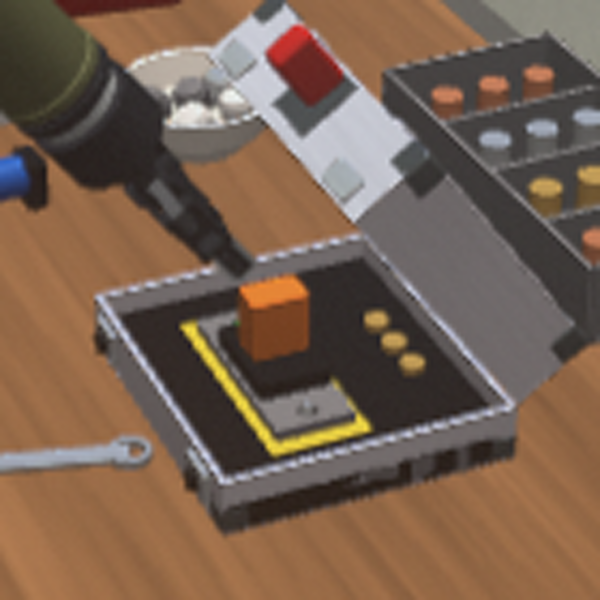

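The battery sits flat on the yellow mark, with a peg showing in the hole at (308,408). The plate top is at 36 mm, so it is fully home. The lid measures about 54.5° and the gripper is clear.

```bash
python3 -c "
from rig import robot
print(robot.finish_job())"
```

```text
the job is handed in; nothing more can be done
None
```

The job is handed in: the lid stands at about 55° on its own, the battery pack is fully home over both pegs, and the gripper is clear of everything; only joint 2 (-0.3015) and joint 6 (2.0522) read about 2 mrad past their limits, briefly, which I left.

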